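# Enable set-up mode: code plate in, key in, turn and hold

## Robot

A 6-joint arm with a two-finger parallel gripper is mounted at the origin on a cart in front of the work surface, level with it; the furniture and walls round the work are solid. World frame = base frame: x ahead of the robot, y to its left, z up, the work surface at z = 0. Lengths are in mm, angles in degrees, forces in N, time in s.
With the tool pointing down it reaches from about 250 to 775 mm from the base axis. Payload 8.9 kg.
Tool frame: the origin (TCP) lies midway between the tips of the shut fingers; the grasp point (between the pads) lies 19 mm behind it; z points along the fingers, y is the direction in which the jaws open and shut (so a half turn about z gives the same grasp; the last joint's range is limited). The gripper opens to 85 mm and grips with 20 to 120 N. Pads are 22 mm wide; open, the fingers measure 114 mm over their backs; the gripper's body (76 mm by 85 mm) begins 54 mm behind the grasp point. The pads swing forward as they close: fully open they stand 13 mm farther back than shut.
Start: joints at [58.081, 16.656, -8.789, 64.555, 0, 82.019], TCP at [213.013, 479.843, 231.305] pointing down, gripper open.
Joint ranges: [-144.48, 144.48], [-52.06, 99.96], [-74.48, 78.29], [-112.23, 115.85], [-86.99, 84.42], [-180, 180]. Speed limits (degrees/s): [127.2, 127.2, 159.86, 180, 180, 180].

## Interface

Orientations are given as a 3x3 rotation matrix whose columns are the frame's x, y, z axes.
In Python, from bench import * gives the robot as it stands. The module is installed in compiled form; this text tells all that it offers.
- The arm moves only by the shell command python3 -m crank 'ROWS' [OPENING] [FORCE]. ROWS is a JSON object of lists of equal length, an entry for each row: "slide": the shift along the world's x, y, z in cm, a list of three; "spin": the turn about the world's z in rad. In form: {"slide": [[dx, dy, dz], ...], "spin": [spin, ...]}. A call has 1 to 10 rows; each row is the pose to reach, as a shift and turn from the pose commanded when the call began; what a row does not reach only later rows make up. A row lasts 1/8 s, in which the tool goes at most 62.5 mm and 10.7 degrees, less where a joint would pass 70% of its speed; a pose out of reach is approached as far as the arm can. A call with a gripper value outside its range is refused whole. OPENING is the opening, from -1 (shut) to 1 (fully open), so that 0 is half open, set as the call begins (- or left out, the last holds). The fingers move at their own pace and stop on an object; FORCE is the grip in N (left out, the last holds). Time passes only in rows, so rows that repeat a pose let the fingers close. It gives the time, the measured TCP pose, the force and the opening at its end, in the units of the state.
- state(): the state, without advancing time (a new reading comes with each control period).
- camera(name): name is "side" or "top" or "wrist"; returns the picture (384x512x3 uint8, blue, green, red); there is no depth.
- camera_info(name): a dict with "vertical_fov" (degrees; the focal length in pixels is half the picture's height over the tangent of half this angle, whatever the lens; pixels are square), "cx", "cy" (the principal point, pixels), "rvec" (rotation vector, rad) and "tvec" (3), from world to camera coordinates, as OpenCV has them; the wrist camera has in their place "T_tool_cam" (4x4, takes a point from camera to tool coordinates, whose origin is the TCP and whose axes are the flange's). Camera axes: x right, y down, z forward; pixel columns grow to the right and rows downward; lengths in mm; the calibration is good to about 2 mm. A picture is of the moment at which its call begins: read the wrist's pose just before it. camera_info takes no time and is no camera call.
- finish_job(): hands the job in, once; it reports no verdict.
The state is a dict: "time": time; "joint_positions": joint angles; "qd": joint speeds; "effort": joint torques, N m; "tcp_pos": TCP position; "ee_rot": TCP orientation; "force": force on the tool from outside, world axes, zero at the start; "ft_torque": the same for the moment, N m; "width": opening from 0.0 (shut) to 1.0 (fully open).
Only numpy, scipy, OpenCV 4.12 (cv2) and the standard library are available. Lean on these libraries where they do the work, as an engineer would, in place of code of your own. Each camera call takes 0.05 s, during which the arm holds its last target.

## Task

Put the grey switch box into set-up mode: take the flat code plate out of its wooden rack and slide it fully home into the long slot of the box, and leave it there. Then take the key from its wooden stand, push it into the keyhole past the sticky pins until its collar rests on the box, and turn it clockwise (seen from above) a quarter turn to the stop. The switch springs back by itself, so finish with the key still gripped and held in the turned position.

Things in the scene. Friction and masses are not known exactly. Their poses are not given: they have to be found in the camera images.
- switch_box: Grey switch box with aluminium cover, fixed, 110 (its x) x 180 (y) x 70 mm high. Origin: centre of its underside, z up. In its cover, 90 mm apart, are the long plate slot (y = -45 mm) and the shorter keyhole (y = +45 mm), both running along the box's y.
- slot_mouth (a point): Centre of the mouth of the plate slot, in the plane of the cover (70 mm above the bench). The slot is 62 mm long (box's y), 7 mm wide (x), with a bevelled mouth, 30 mm deep with a flat floor. Axes as the box.
- keyhole (a point): Centre of the keyhole, in the plane of the cover (70 mm above the bench): 26 mm long (box's y), 8 mm wide (x), bevelled; the cover is 6 mm thick. Below it, two spring pins in the cylinder rub on the key over its last 8 mm: pressing home takes about 8 N, up to 12; a small wiggle helps. Home = collar on the cover, tip 21 mm below it. The key can turn only within 3 mm of home. Axes as the box.
- rotor (a joint): Angle of the lock cylinder, rad: 0 at rest (keyway in line with the keyhole), growing clockwise seen from above, stop at 1.5. A spring drives it back to 0 (0.03 N m at rest, 0.11 N m at the stop). The key has up to 0.1 rad of play in it to either side, so the gripper turns about 1.6 rad in all.
- key_grip (a point): Centre of the bow of the loose key (50 g), upright in a fixed wooden stand (60 x 70 x 40 mm), 68 mm above the bench; drawn when lifted 21 mm. The bow is a black slab 10 mm thick (key's x) x 30 wide (y) x 32 mm high, in one plane with the bit. Below it: a neck 8 mm thick, and a collar 16 mm across, 24 to 28 mm below this point. A half turn about z gives the same key.
- key_tip (a point): End of the key's bit, on its axis, 49 mm below key_grip. The bit is 24 mm wide (y), 6 mm thick (x), 12 mm high, rounded at its end; between it and the collar is a shank 6 mm thick, 9 mm long. Axes as key_grip.
- plate_grip (a point): Centre of the black grip bar of the loose code plate (90 g), upright in a fixed wooden rack (60 x 90 x 40 mm), 25 mm deep in its slot; this point is 80 mm above the bench there. The bar is 10 mm thick (plate's x) x 44 wide (y) x 30 mm high; below it is an aluminium plate 5 mm thick (x), 60 mm wide (y). A half turn about z gives the same plate.
- plate_foot (a point): Middle of the plate's lower edge, 65 mm below plate_grip. Fully home in the box it is 30 mm below slot_mouth. Axes as plate_grip.
There are look-alikes about, which are no part of the job. Leave any green or purple look-alike of the part that bears plate_grip alone.

How it is judged:
By the outcome, as a careful person would: the job done as asked, in the order asked, and still so for the second after the job is handed in, while the arm keeps its last pose, push and grip.
It also fails if it takes over 61 s, if anything falls off the work surface, if the arm or the gripper's body presses on something with over 40 N, if the wrist force passes 120 N, or if a joint passes its speed limit or range.

## Working session

There is one attempt and no reset: what is moved stays moved. The work goes in short steps, Python scripts to look and compute and a shell command to move; the robot and the scene stay as the last step left them, time stands still between calls to the robot, and variables do not carry over. Pictures are saved under pics/ and viewed, and the job is handed in when it is done.

```bash
mkdir -p pics; cat > h.py <<'E'
from bench import *
import numpy as np, cv2, json
def snap(n,f):
    s=state(); im=camera(n); cv2.imwrite('pics/'+f,im); return s,im
def crop(f,x0,y0,x1,y1,k,out):
    im=cv2.imread('pics/'+f)[y0:y1,x0:x1]; cv2.imwrite('pics/'+out,cv2.resize(im,None,fx=k,fy=k,interpolation=cv2.INTER_CUBIC))
def ray(n,u,v,s=None):
    i=camera_info(n); f=192/np.tan(np.radians(i['vertical_fov'])/2)
    d=np.array([(u-i['cx'])/f,(v-i['cy'])/f,1.])
    if n=='wrist':
        T=np.array(i['T_tool_cam']);R=np.array(s['ee_rot']);p=np.array(s['tcp_pos'])
        return R@T[:3,3]+p, R@T[:3,:3]@d
    R=cv2.Rodrigues(np.array(i['rvec'],float))[0];t=np.array(i['tvec'],float).ravel()
    return -R.T@t, R.T@d
def onz(n,u,v,z,s=None):
    o,d=ray(n,u,v,s); return o+d*(z-o[2])/d[2]
def tri(a,b):
    A=np.zeros((3,3));r=np.zeros(3)
    for o,d in(a,b):
        d=d/np.linalg.norm(d);P=np.eye(3)-np.outer(d,d);A+=P;r+=P@o
    return np.linalg.solve(A,r)
def proj(n,p,s=None):
    i=camera_info(n); f=192/np.tan(np.radians(i['vertical_fov'])/2); p=np.array(p,float)
    if n=='wrist':
        T=np.array(i['T_tool_cam']);R=np.array(s['ee_rot'])
        c=T[:3,:3].T@(R.T@(p-np.array(s['tcp_pos']))-T[:3,3])
    else: c=cv2.Rodrigues(np.array(i['rvec'],float))[0]@p+np.array(i['tvec'],float).ravel()
    return i['cx']+f*c[0]/c[2], i['cy']+f*c[1]/c[2]
E
python3 - <<'E'
from h import *
print(state())
for n in('top','side','wrist'): print(n,camera_info(n)); snap(n,n+'0.png')
E
```

```text
{'time': 0.0, 'joint_positions': array([ 5.80816413e+01,  1.66894868e+01, -8.83061198e+00,  6.45561578e+01,
       -2.33189857e-04,  8.20184994e+01]), 'qd': array([ 0.00922468, -0.01279797, -0.10019767,  0.08266985,  0.01858572,
       -0.0392516 ]), 'effort': array([-4.08039647e-03, -5.37151730e+01,  3.31367934e+01,  1.61893928e-02,
       -4.74508925e-04,  2.89976512e-06]), 'tcp_pos': array([212.76952059, 479.46470447, 230.73023458]), 'ee_rot': array([[-9.13993078e-01,  4.05729174e-01, -7.00220911e-04],
       [ 4.05729738e-01,  9.13992395e-01, -1.13184673e-03],
       [ 1.80773346e-04, -1.31860053e-03, -9.99999114e-01]]), 'force': array([ 0.02372922,  0.90492644, -0.34682934]), 'ft_torque': array([-0.00047285,  0.01476583, -0.03340625]), 'width': 0.9991844622760827}
top {'vertical_fov': 47.393523183720795, 'cx': 253.09661778169502, 'cy': 192.09965158651, 'rvec': array([ 2.15388596, -2.21219894,  0.07011962]), 'tvec': array([  27.88019101,  494.75364195, 1037.18190485])}
side {'vertical_fov': 48.2461616945976, 'cx': 257.58134109537866, 'cy': 191.88921781370001, 'rvec': array([ 2.16218716, -0.34757299,  0.19901064]), 'tvec': array([-450.07838053,  146.78011292, 1014.88504883])}
wrist {'vertical_fov': 65.35069728676612, 'cx': 255.2598238426771, 'cy': 190.94119627200774, 'T_tool_cam': array([[ 5.95558497e-05, -9.63207832e-01, -2.68757638e-01,
         6.93494448e+01],
       [ 9.99999734e-01, -1.38103502e-04,  7.16549715e-04,
         1.61900503e+00],
       [-7.27302669e-04, -2.68757609e-01,  9.63207568e-01,
        -1.42604826e+02],
       [ 0.00000000e+00,  0.00000000e+00,  0.00000000e+00,
         1.00000000e+00]])}
```

View pics/top0.png

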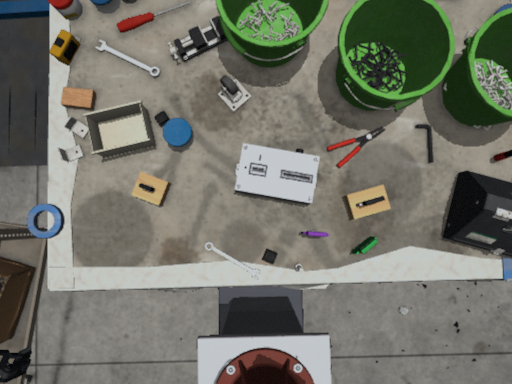

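View pics/side0.png

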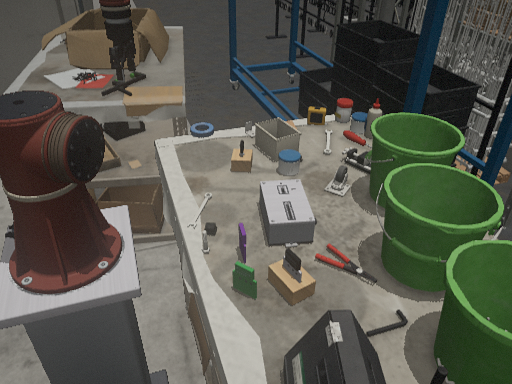

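View pics/wrist0.png

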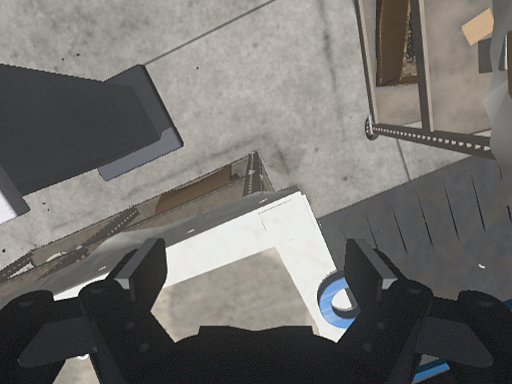

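The black-barred part in the wooden rack is at top (367,202). The key stand is at top (151,188) and the switch box at (278,172). The look-alikes are purple (314,234) and green (364,245). Next I'll enlarge these.

```bash
python3 - <<'E'
from h import *
crop('top0.png',225,135,400,260,4.5,'t_a.png')
crop('top0.png',120,160,190,215,10,'t_b.png')
crop('side0.png',215,130,335,310,4,'s_a.png')
print(proj('top',(0,0,0)),proj('top',(213,480,231)),proj('side',(213,480,231)))
E
```

```text
(np.float64(264.85573127339126), np.float64(400.77340939734677)) (np.float64(9.322450093484974), np.float64(340.33852526849716)) (np.float64(127.10246437466031), np.float64(79.91171490981162))
```

View pics/t_a.png

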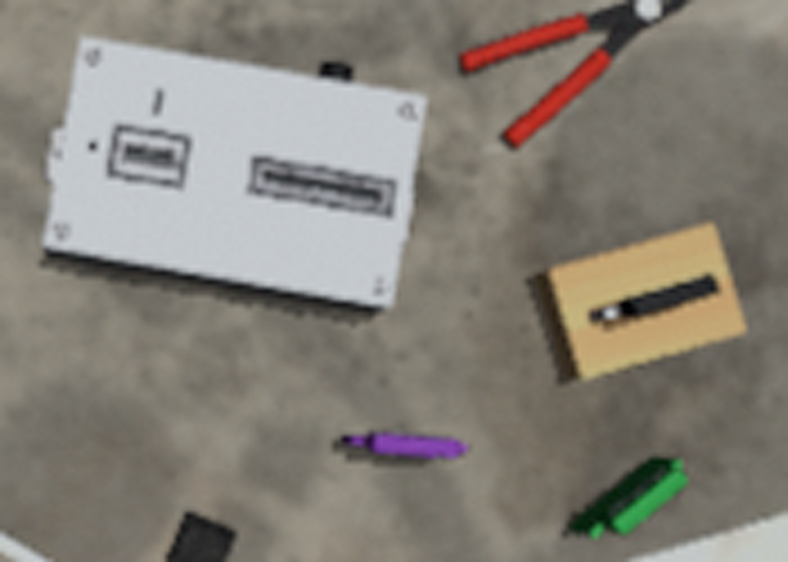

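View pics/t_b.png

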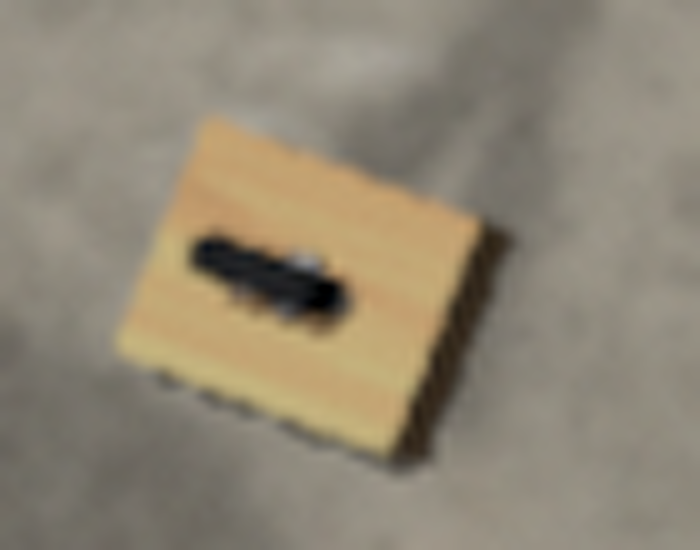

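View pics/s_a.png

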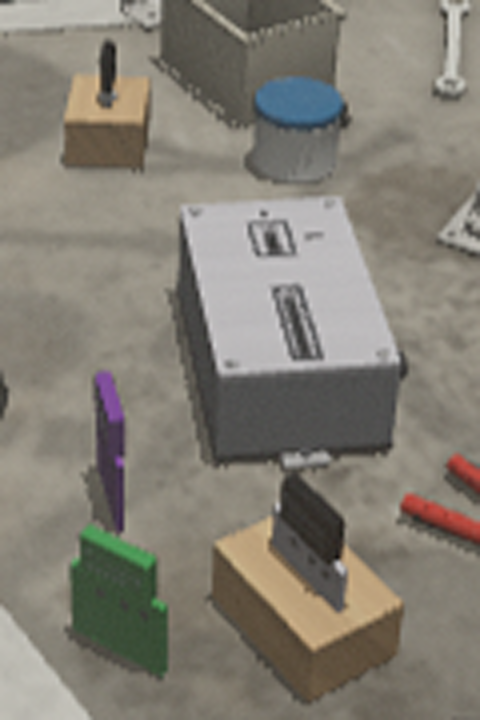

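The rack part has a black bar on an aluminium plate, at top (367,202) and side (293,265). That fits the code plate. The purple and green upright pieces are the decoys. The key bow is at top (147,187). Next: rough positions.

```bash
python3 - <<'E'
from h import *
g=lambda u,v,z:onz('top',225+u/4.5,135+v/4.5,z)
o,_=ray('top',0,0);print('cam',o)
C=[g(*c,70) for c in((82,38),(427,95),(390,307),(43,248))]
print(np.round(C,1),'ctr',np.mean(C,0)); 
for a,b in((0,1),(3,2),(3,0),(2,1)): d=C[a]-C[b];print(np.linalg.norm(d),np.degrees(np.arctan2(d[1],d[0])))
a,b=g(249,175,70),g(394,198,70);print('slot',(a+b)/2)
print('keyh',g(148,156,70))
# plate bar top z95
a,b=g(628,303,95),g(718,284,95);d=a-b;print('plate',(a+b)/2,np.linalg.norm(d),np.degrees(np.arctan2(d[1],d[0])))
k=lambda u,v,z:onz('top',120+u/10,160+v/10,z)
a,b=k(195,252,84),k(348,300,84);d=a-b;print('key',(a+b)/2,np.linalg.norm(d),np.degrees(np.arctan2(d[1],d[0])))
# side check
s=lambda u,v:ray('side',215+u/4,130+v/4)
print('plate tri',tri(s(313,500),ray('top',225+673/4.5,135+294/4.5)))
E
```

```text
cam [ 421.75931501    9.80110681 1069.26507168]
[[ 604.8   34.2   70. ]
 [ 570.5 -141.4   70. ]
 [ 462.6 -118.6   70. ]
 [ 497.3   56.8   70. ]] ctr [533.79801026 -42.26553439  70.        ]
178.94445500621393 78.94464644701085
178.8034204546165 78.78765588756188
109.77949530908766 168.1496089513864
110.27141804529302 168.07951945454172
slot [524.95441882 -85.92727624  70.        ]
keyh [542.9987005    2.03674738  70.        ]
plate [ 464.49427478 -255.4637657    95.        ] 45.5945002944731 100.37160816584563
key [507.32365694 253.75897737  84.        ] 36.53117635877594 71.09859726714703
plate tri [ 464.78893096 -256.28483575   92.52932692]
```

```bash
python3 -m crank '{"slide":[[25,-73.5,0],[25,-73.5,0],[25,-73.5,0],[25,-73.5,0],[25,-73.5,0],[25,-73.5,0],[25,-73.5,0],[25,-73.5,0],[25,-73.5,0],[25,-73.5,0]],"spin":[-0.97,-0.97,-0.97,-0.97,-0.97,-0.97,-0.97,-0.97,-0.97,-0.97]}'; python3 -c "
from h import *;s=state();print(s['time'],s['joint_positions'],s['ee_rot'])"
```

```text
time: 1.4
tcp_pos: [414.5, -114.1, 231.4]
ee_rot: [[-0.181, 0.983, 0.0], [0.983, 0.181, 0.0], [-0.0, 0.0, -1.0]]
force: [1.4, 0.6, -0.1]
width: 0.998
1.4 [-2.51612719e+01  6.26667207e+00 -2.20035792e+01  6.17069993e+01
  1.26250078e-02  5.43833822e+01] [[-1.81469190e-01  9.83396526e-01  4.53062386e-04]
 [ 9.83396629e-01  1.81469195e-01  3.06265175e-05]
 [-5.20988555e-05  4.51097792e-04 -9.99999897e-01]]
```

```bash
python3 -m crank '{"slide":[[4.8,-14,0],[4.8,-14,0],[4.8,-14,0],[4.8,-14,0],[4.8,-14,0]],"spin":[0,0,0,0,0]}'; python3 - <<'E'
from h import *
s,_=snap('wrist','w1.png');print(s['time'],s['tcp_pos'])
crop('w1.png',150,60,350,230,4,'w1c.png')
json.dump({k:np.array(v).tolist() for k,v in s.items()},open('s1.json','w'))
E
```

```text
time: 2.02
tcp_pos: [461.8, -250.9, 231.1]
ee_rot: [[-0.182, 0.983, -0.001], [0.983, 0.182, 0.001], [0.001, -0.001, -1.0]]
force: [-0.1, -0.0, 0.0]
width: 1.003
2.025 [ 461.7887149  -250.89564897  231.09116228]
```

View pics/w1.png

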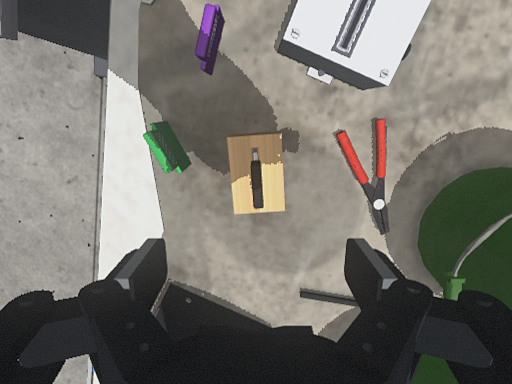

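View pics/w1c.png

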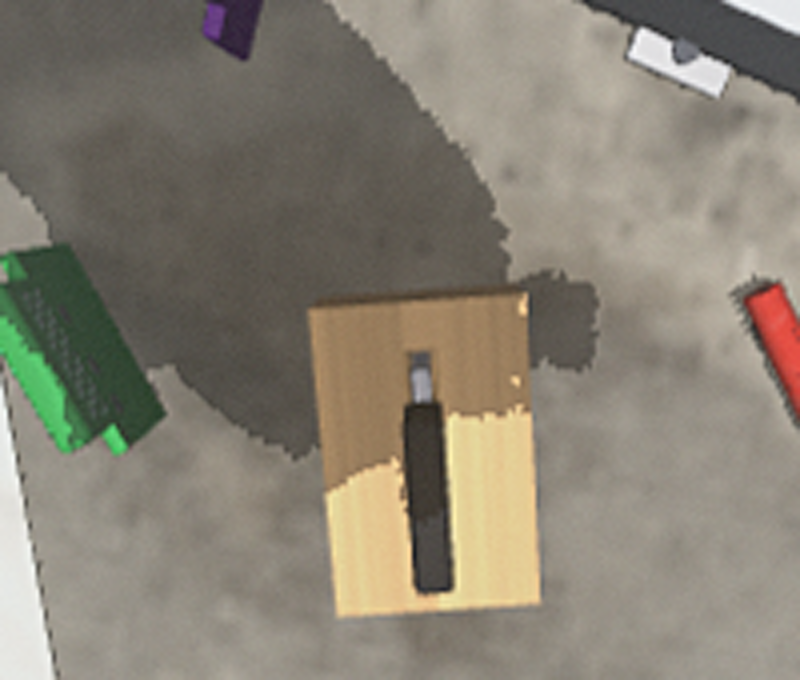

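```bash
python3 - <<'E'
from h import *
s=json.load(open('s1.json'))
w=lambda u,v,z:onz('wrist',150+u/4,60+v/4,z,s)
a,b=w(423,404,95),w(435,591,95);d=a-b;print((a+b)/2,np.linalg.norm(d),np.degrees(np.arctan2(d[1],d[0])))
R=[w(*c,40) for c in((310,305),(525,292),(540,603),(338,616))]
print('rack',np.mean(R,0));
for i,j in((0,3),(1,2)):d=R[i]-R[j];print(np.linalg.norm(d),np.degrees(np.arctan2(d[1],d[0])))
print('slot w',onz('wrist',333,50,70,s),onz('wrist',378,-20,70,s))
print(ray('wrist',0,0,s)[0])
E
```

```text
[ 463.81162893 -251.83885338   95.        ] 46.44196049329096 104.16537766712601
rack [ 464.3550744  -254.09931473   40.        ]
91.01333582600179 104.29945855048129
90.49552279035669 104.63391612885685
slot w [ 510.58461997 -117.83581304   70.        ] [535.35569564 -55.71745359  70.        ]
[ 449.14303034 -181.95600722  373.75963058]
```

The wrist picture shows the plate bar at (257,184) on its rack, with a yaw of about 14.3° and its centre near (464,-253). Descend and grip.

```bash
python3 -m crank '{"slide":[[0.2,-0.25,-5],[0.2,-0.25,-10],[0.2,-0.25,-14],[0.2,-0.25,-17],[0.2,-0.25,-17],[0.2,-0.25,-17]],"spin":[0.066,0.066,0.066,0.066,0.066,0.066]}' && python3 - <<'E'
from h import *
s,_=snap('wrist','w2.png');print(s['time'],s['tcp_pos'],s['force'])
E
```

```text
time: 2.82
tcp_pos: [464.9, -254.2, 62.7]
ee_rot: [[-0.247, 0.969, 0.001], [0.969, 0.247, -0.001], [-0.001, 0.001, -1.0]]
force: [0.0, -0.1, -0.3]
width: 0.996
2.825 [ 464.92394482 -254.213825     62.6919146 ] [ 0.04148883 -0.09820767 -0.33954025]
```

View pics/w2.png

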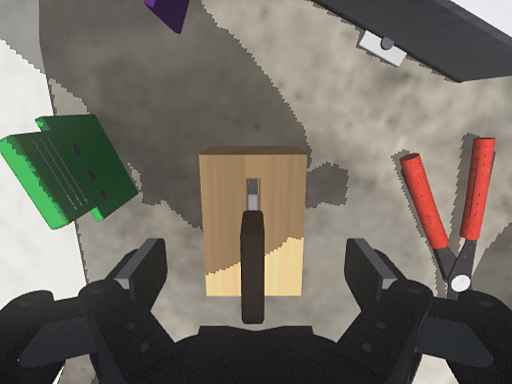

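The bar stands between the pads at u≈252, with the finger midpoint at about 255. Close.

```bash
python3 -m crank '{"slide":[[0,0,0],[0,0,0],[0,0,0],[0,0,0],[0,0,0],[0,0,0]],"spin":[0,0,0,0,0,0]}' -1 60 && python3 -m crank '{"slide":[[0,0,0],[0,0,0]],"spin":[0,0]}' && python3 - <<'E'
from h import *
s,_=snap('wrist','w3.png');print(s['time'],s['tcp_pos'],s['force'],s['ft_torque'])
E
```

```text
time: 3.62
tcp_pos: [464.2, -254.4, 61.4]
ee_rot: [[-0.246, 0.969, -0.0], [0.969, 0.246, -0.0], [-0.0, -0.0, -1.0]]
force: [-1.1, -0.0, 4.5]
width: 0.109
time: 3.88
tcp_pos: [464.3, -254.4, 61.4]
ee_rot: [[-0.246, 0.969, -0.0], [0.969, 0.246, -0.0], [-0.0, -0.0, -1.0]]
force: [-2.4, 0.6, 4.6]
width: 0.104
3.875 [ 464.26035336 -254.42661815   61.44583884] [-2.43618331  0.64403473  4.59289976] [0.05443431 0.43800835 0.03469102]
```

View pics/w3.png

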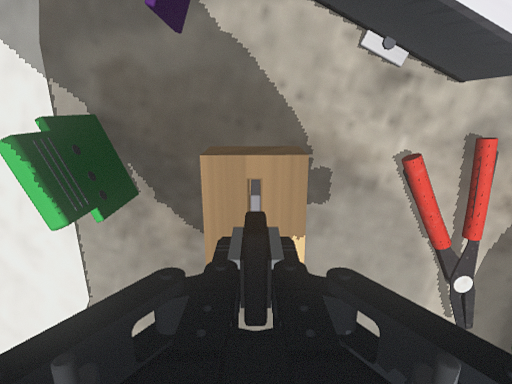

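```bash
python3 -m crank '{"slide":[[0,0,2],[0,0,4],[0,0,6],[0,0,9],[0,0,9],[0,0,9]],"spin":[0,0,0,0,0,0]}' && python3 - <<'E'
from h import *
s,_=snap('wrist','w4.png');print(s['time'],s['tcp_pos'],s['force'],s['ft_torque'],s['width'])
crop('w4.png',190,170,320,350,4,'w4c.png')
E
```

```text
time: 4.68
tcp_pos: [463.9, -254.1, 150.5]
ee_rot: [[-0.246, 0.969, -0.001], [0.969, 0.246, 0.001], [0.001, -0.001, -1.0]]
force: [-0.0, 1.3, -1.0]
width: 0.108
4.675 [ 463.93804455 -254.07993967  150.47777285] [-0.01540664  1.31500415 -1.02282592] [-0.05054241  0.05794986  0.0329158 ] 0.10814212092852676
```

View pics/w4.png

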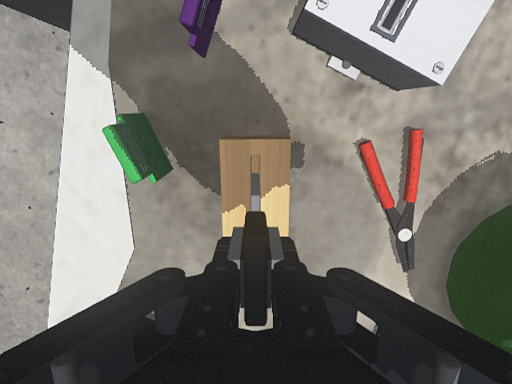

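View pics/w4c.png

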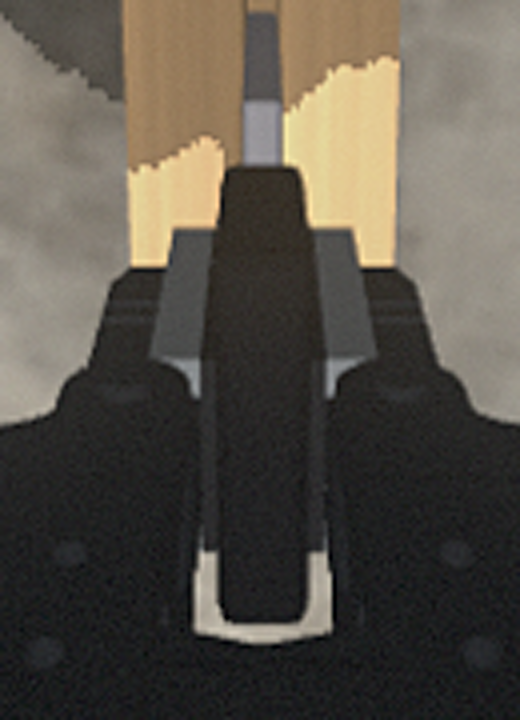

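```bash
python3 - <<'E'
from h import *
I={'tcp_pos':[0,0,0],'ee_rot':np.eye(3)}
for nm,p in dict(foot=(30,0,46),barbot=(22,0,-4),bartop=(22,0,-34),barback=(-22,0,-34),shoulder=(30,0,-4)).items():
    a=np.array(proj('wrist',p,I));b=np.array(proj('wrist',(p[0]+1,p[1],p[2]),I));print(nm,a,'px/mm',b-a)
E
```

```text
foot [255.06806275 172.42388242] px/mm [-1.74986924e-04 -1.52613707e+00]
barbot [254.98015681 209.80114951] px/mm [-3.91542988e-04 -1.93784930e+00]
bartop [254.89146623 234.95139347] px/mm [-6.91067816e-04 -2.35771075e+00]
barback [254.91903307 329.00096179] px/mm [-5.70483969e-04 -1.94631576e+00]
shoulder [254.97698366 194.09641614] px/mm [-4.03298454e-04 -1.99603019e+00]
```

```bash
python3 -m crank '{"slide":[[2,5.6,0],[4,11.2,0],[6.1,16.8,0],[6.1,16.8,0],[6.1,16.8,-1],[6.1,16.8,-1]],"spin":[-0.16,-0.32,-0.449,-0.449,-0.449,-0.449]}' && python3 - <<'E'
from h import *
s,_=snap('wrist','w5.png');print(s['time'],s['tcp_pos'],s['force'],s['width'])
crop('w5.png',170,30,340,240,3.8/1.4,'w5c.png')
crop('w5.png',205,80,305,220,4.2,'w5d.png')
json.dump({k:np.array(v).tolist() for k,v in s.items()},open('s5.json','w'))
E
```

```text
time: 5.48
tcp_pos: [524.0, -87.1, 139.8]
ee_rot: [[0.199, 0.98, -0.002], [0.98, -0.199, 0.001], [0.0, -0.003, -1.0]]
force: [0.4, 0.7, -1.7]
width: 0.111
5.475 [524.0404027  -87.14382364 139.80015919] [ 0.37136169  0.67691099 -1.73338662] 0.11127717314975236
```

View pics/w5.png

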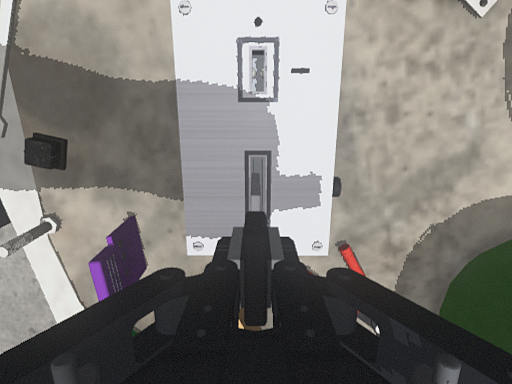

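View pics/w5d.png

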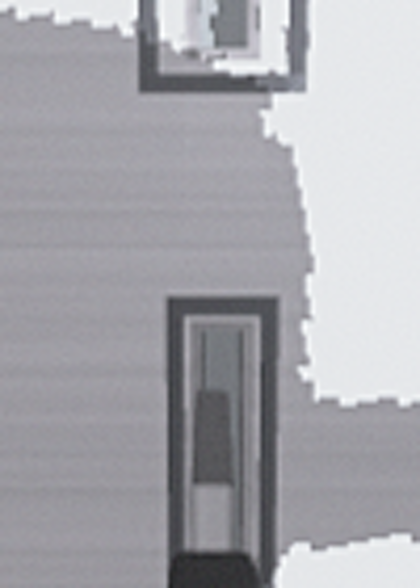

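```bash
python3 - <<'E'
from h import *
s=json.load(open('s5.json')); R=np.array(s['ee_rot']);
print('tooly ang',np.degrees(np.arctan2(R[1,1],R[0,1])))
S=[onz('wrist',*c,70,s) for c in((184.5,7),(331.5,7),(316.5,245.5),(198,246))]
print(np.round(S,1),np.mean(S,0))
for i,j in((0,3),(1,2),(1,0),(2,3)):d=S[i]-S[j];print(np.linalg.norm(d),np.degrees(np.arctan2(d[1],d[0])))
w=lambda u,v:onz('wrist',205+u/4.2,80+v/4.2,70,s)
a=w(223,298);b=w(223,322);print('slot outer end',a,b)
k=[onz('wrist',u,v,70,s) for u,v in((238,38),(279,38),(278,101),(238,101))];print('keyframe',np.mean(k,0))
k=[onz('wrist',u,v,70,s) for u,v in((248.5,44),(268,44),(268.5,95.5),(248.5,95.5))];print('keyhole',np.mean(k,0))
f=onz('wrist',255.7,173.3,s['tcp_pos'][2]-46,s);print('foot +x corner',f, R.T@(f-s['tcp_pos']))
y=R[:,0];print('slot end rel tool', R.T@(b-s['tcp_pos']),R.T@(a-s['tcp_pos']))
E
```

```text
tooly ang -11.50751515190908
[[ 505.5   50.3   70. ]
 [ 596.1   31.8   70. ]
 [ 563.  -128.8   70. ]
 [ 472.7 -111.    70. ]] [534.34283263 -39.44097675  70.        ]
164.5873013915721 78.50887377035558
163.92932532138408 78.35074872617272
92.43886756370318 -11.557889274178939
91.98804235615847 -11.14799782157547
slot outer end [533.06231629 -47.82884686  70.        ] [532.25827509 -51.83150508  70.        ]
keyframe [543.67942688   4.54089656  70.        ]
keyhole [543.77173425   4.53818372  70.        ]
foot +x corner [529.23755355 -58.33679395  93.80015919] [29.26092686 -0.5367203  46.00397186]
slot end rel tool [36.23608023  1.18628541 69.80039189] [40.31868255  1.17564808 69.80076099]
```

```bash
python3 - <<'E'
from h import *
s=json.load(open('s5.json')); R=np.array(s['ee_rot']);
t=lambda u,v:np.round((R.T@(onz('wrist',u,v,70,s)-s['tcp_pos']))[:2],2)
w=lambda u,v:t(205+u/4.2,80+v/4.2)
print('key outer',t(258,38),t(258,101),t(237.5,70),t(279,70))
print('key hole',t(258,44),t(258,95.5))
print('slot outer',w(167,400),w(279,400),'bevel',w(184,400),w(261,400),'slot',w(203,400),w(243,400))
print('slot ends outer, bevel, slot',w(223,298),w(223,316),w(223,331))
crop('w5.png',225,25,295,110,8,'w5k.png')
E
```

```text
key outer [113.21   0.92] [74.3   1.02] [ 93.96 -12.6 ] [93.95 14.87]
key hole [109.68   0.93] [77.86  1.01]
slot outer [22.66 -8.46] [22.68 10.9 ] bevel [22.67 -5.52] [22.68  7.79] slot [22.67 -2.24] [22.67  4.68]
slot ends outer, bevel, slot [40.32  1.18] [37.26  1.18] [34.69  1.19]
```

View pics/w5k.png

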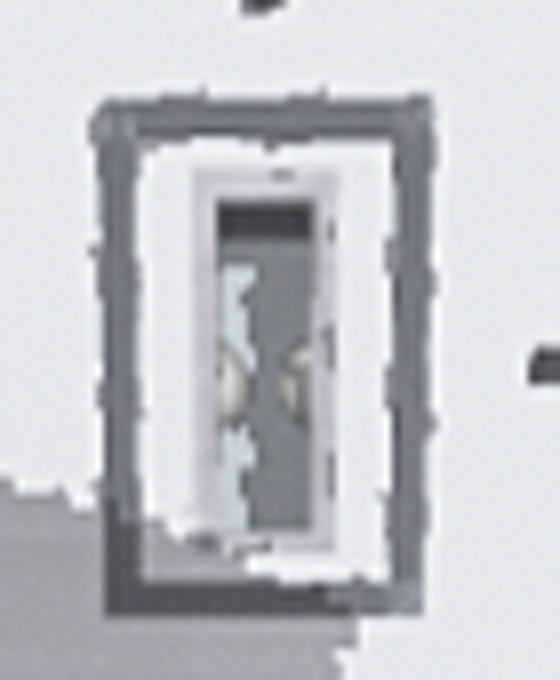

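```bash
python3 -m crank '{"slide":[[0.2,0.3,-1],[0.2,0.3,-2],[0.2,0.3,-2],[0.2,0.3,-2]],"spin":[0,0,0,0]}' && python3 - <<'E'
from h import *
s,_=snap('wrist','w6.png');print(s['time'],s['tcp_pos'],s['force'],s['width'])
crop('w6.png',215,110,295,220,5.4,'w6d.png')
snap('side','s6.png');crop('side0.png',250,170,330,260,6,'x.png')
crop('s6.png',230,100,340,260,3.75,'s6c.png')
json.dump({k:np.array(v).tolist() for k,v in s.items()},open('s6.json','w'))
E
```

```text
time: 6.02
tcp_pos: [527.2, -83.4, 121.3]
ee_rot: [[0.199, 0.98, -0.0], [0.98, -0.199, 0.0], [0.0, -0.0, -1.0]]
force: [0.8, -0.4, 0.0]
width: 0.109
6.025 [527.24468036 -83.40579764 121.28074339] [ 0.77141553 -0.40161018  0.00230429] 0.10863272131524955
```

View pics/w6d.png

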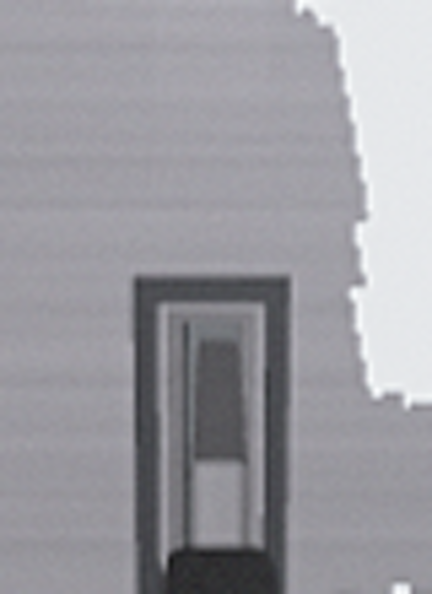

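View pics/s6c.png

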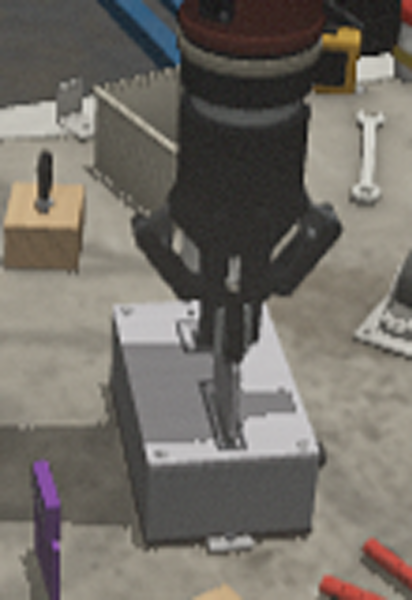

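```bash
python3 - <<'E'
from h import *
s=json.load(open('s6.json')); R=np.array(s['ee_rot']);p=np.array(s['tcp_pos'])
t=lambda u,v,z:np.round((R.T@(onz('wrist',215+u/5.4,110+v/5.4,z,s)-p))[:2],2)
print('outer',t(213,277,70),'bevel',t(213,303,70),'foot',t(218,340,p[2]-46),'l/r outer',t(135,340,70),t(291,340,70),'bev',t(160,340,70),t(265,340,70))
print(proj('side',(0,0,0)))
# side: foot near corner & slot near end
g=lambda u,v:(230+u/3.75,100+v/3.75)
B=np.array([534.0,-41,70]);ex=np.array([np.cos(np.radians(-11.5)),np.sin(np.radians(-11.5)),0]);ey=np.array([-ex[1],ex[0],0])
for nm,q in dict(c1=B+ex*55-ey*90,c2=B-ex*55-ey*90,c3=B-ex*55+ey*90,slot=B-45*ey-31*ey,out=B-45*ey-36.6*ey).items():
    u,v=proj('side',q);print(nm,round((u-230)*3.75),round((v-100)*3.75))
E
```

```text
outer [36.14 -1.36] bevel [32.94 -1.36] foot [29.48 -0.75] l/r outer [ 28.34 -10.91] [28.35  8.19] bev [28.34 -7.85] [28.35  5.01]
(np.float64(67.43698247141432), np.float64(253.8993290257162))
c1 317 451
c2 146 463
c3 109 304
slot 228 443
out 230 448
```

Along the slot, the foot has 1 mm of gap at the end, so it is centred. Across the slot it sits about 0.6 mm too far in +x. Correct that and start lowering.

```bash
python3 -m crank '{"slide":[[-0.06,0.01,0],[-0.06,0.01,-0.5],[-0.06,0.01,-1],[-0.06,0.01,-1.3],[-0.06,0.01,-1.3]],"spin":[0,0,0,0,0]}' && python3 - <<'E'
from h import *
s,_=snap('wrist','w7.png');print(s['time'],s['tcp_pos'],s['force'],s['ft_torque'],s['width'])
crop('w7.png',215,110,295,220,5.4,'w7d.png')
E
```

```text
time: 6.75
tcp_pos: [526.5, -83.2, 107.9]
ee_rot: [[0.199, 0.98, -0.001], [0.98, -0.199, 0.0], [0.0, -0.001, -1.0]]
force: [-0.1, -0.0, -1.0]
width: 0.107
6.75 [526.46130379 -83.19697738 107.94904771] [-0.05744957 -0.04591459 -1.00876627] [-0.01046939 -0.00069128  0.00970106] 0.10742727772518736
```

View pics/w7d.png

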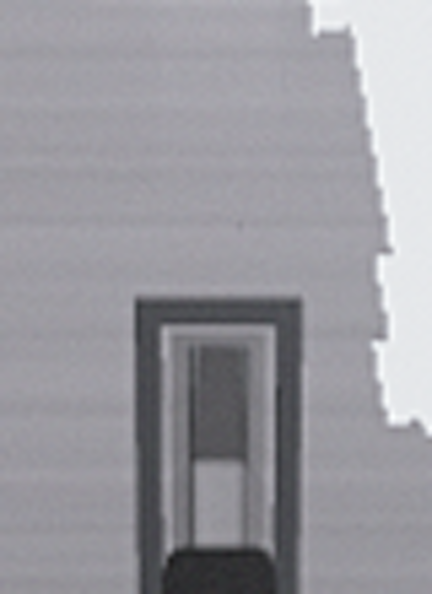

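```bash
python3 -m crank '{"slide":[[0,0,-0.7],[0,0,-1.4],[0,0,-1.9],[0,0,-2.1],[0,0,-2.25],[0,0,-2.25]],"spin":[0,0,0,0,0,0]}' && python3 -c "
from h import *
s=state();print(s['tcp_pos'],s['force'],s['ft_torque'],s['width'])"
```

```text
time: 7.55
tcp_pos: [526.6, -83.2, 86.5]
ee_rot: [[0.199, 0.98, 0.0], [0.98, -0.199, -0.0], [-0.0, 0.0, -1.0]]
force: [-2.1, 1.1, 7.6]
width: 0.107
[526.63411567 -83.24558853  86.45474726] [-2.14285744  1.12429186  7.55853778] [0.20124774 0.7756292  0.0260201 ] 0.1072440298012762
```

```bash
python3 -m crank '{"slide":[[0,0,-0.1],[0,0,-0.2],[0,0,-0.2]],"spin":[0,0,0]}'; python3 -m crank '{"slide":[[0,0,0.2],[0,0,0.2]],"spin":[0,0]}'; python3 -m crank '{"slide":[[0,0,0],[0,0,0],[0,0,0],[0,0,0]],"spin":[0,0,0,0]}' 0.2
```

```text
time: 7.92
tcp_pos: [527.0, -83.3, 86.3]
ee_rot: [[0.199, 0.98, 0.002], [0.98, -0.199, -0.001], [-0.0, 0.002, -1.0]]
force: [-9.8, 2.9, 30.7]
width: 0.11
time: 8.18
tcp_pos: [527.1, -83.4, 86.4]
ee_rot: [[0.199, 0.98, 0.001], [0.98, -0.199, -0.0], [-0.0, 0.001, -1.0]]
force: [-2.3, 0.4, 8.3]
width: 0.11
time: 8.68
tcp_pos: [526.6, -83.3, 85.7]
ee_rot: [[0.199, 0.98, -0.0], [0.98, -0.199, 0.0], [0.0, -0.0, -1.0]]
force: [0.8, -0.4, 0.7]
width: 0.596
```

```bash
python3 -m crank '{"slide":[[0,0,3],[0,0,8],[0,0,12],[-0.5,6,12],[-1,12,12],[-1.5,18,12],[-1.8,24,12],[-1.8,30,12],[-1.8,34,12],[-1.8,34,12]],"spin":[0,0,0,0.18,0.36,0.54,0.72,0.9,1.08,1.26]}' 1; python3 -m crank '{"slide":[[0,0,0],[0,0,0],[0,0,0],[0,0,0],[0,0,0],[0,0,0],[0,0,0],[0,0,0],[0,0,0],[0,0,0]],"spin":[0.18,0.36,0.54,0.72,0.9,1.08,1.26,1.44,1.62,1.75]}'; python3 - <<'E'
from h import *
s,_=snap('wrist','w8.png');print(s['time'],s['tcp_pos'],s['joint_positions'][5])
snap('top','t8.png');crop('t8.png',225,135,335,220,6,'t8c.png')
snap('side','s8.png');crop('s8.png',250,170,330,260,6,'s8c.png')
crop('w8.png',190,80,330,240,4,'w8c.png')
json.dump({k:np.array(v).tolist() for k,v in s.items()},open('s8.json','w'))
E
```

```text
time: 9.93
tcp_pos: [508.2, 259.6, 205.5]
ee_rot: [[-0.877, 0.48, -0.0], [0.48, 0.877, 0.0], [0.0, 0.0, -1.0]]
force: [0.1, -1.1, -0.9]
width: 0.997
time: 11.18
tcp_pos: [508.6, 256.7, 205.7]
ee_rot: [[-0.321, -0.947, -0.0], [-0.947, 0.321, -0.0], [0.0, 0.0, -1.0]]
force: [1.0, 0.3, -0.1]
width: 1.005
11.175 [508.59170608 256.72172714 205.68826067] -51.85634475894084
```

View pics/w8.png

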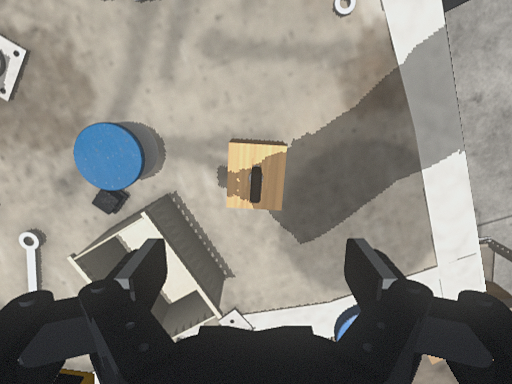

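View pics/t8c.png

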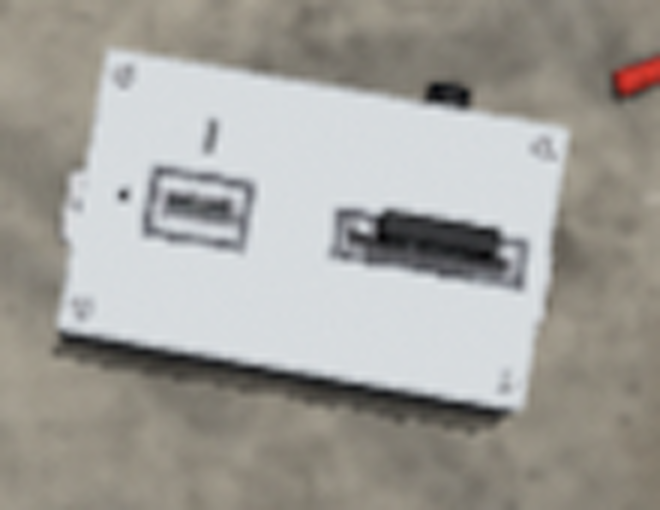

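View pics/s8c.png

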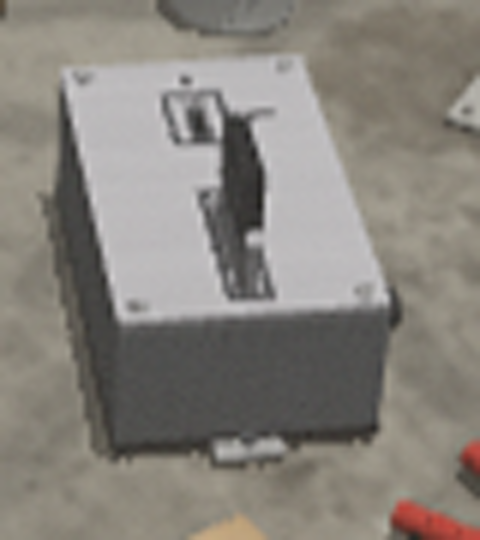

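View pics/w8c.png

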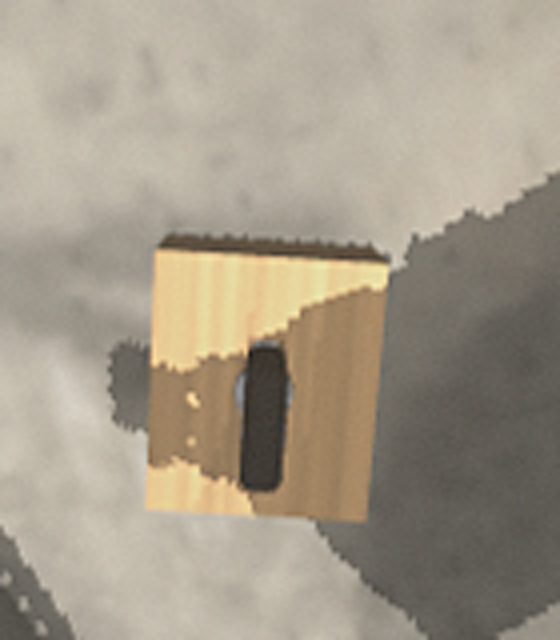

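The plate stands home in the slot, with the bar about 5 mm above the cover. The key bow is at wrist (256,184).

```bash
python3 - <<'E'
from h import *
s=json.load(open('s8.json')); R=np.array(s['ee_rot']);p=np.array(s['tcp_pos'])
w=lambda u,v,z:onz('wrist',190+u/4,80+v/4,z,s)
a,b=w(267,345,84),w(261,490,84);d=b-a;c=(a+b)/2;print(c,np.linalg.norm(d),np.degrees(np.arctan2(d[1],d[0])),'rel',R.T@(c-p))
S=[w(*q,40) for q in((156,250),(388,262),(368,521),(146,508))];print('stand',np.mean(S,0))
for i,j in((3,0),(2,1)):d=S[i]-S[j];print(np.linalg.norm(d),np.degrees(np.arctan2(d[1],d[0])))
print('tooly',np.degrees(np.arctan2(R[1,1],R[0,1])))
E
```

```text
[507.40233159 258.91464887  84.        ] 34.14198870009153 69.03383118545167 rel [ -1.71194526   1.80770105 121.6883633 ]
stand [508.19100539 262.12505346  40.        ]
69.72554326466948 67.70244116026562
70.36247443582378 68.49363209835549
tooly 161.28769921953148
```

```bash
python3 -m crank '{"slide":[[-0.04,0.38,-5],[-0.04,0.38,-10],[-0.04,0.38,-13],[-0.04,0.38,-13],[-0.04,0.38,-13]],"spin":[-0.045,-0.045,-0.045,-0.045,-0.045]}'; python3 - <<'E'
from h import *
s,_=snap('wrist','w9.png');print(s['time'],s['tcp_pos'])
crop('w9.png',190,140,330,320,3.3,'w9c.png')
json.dump({k:np.array(v).tolist() for k,v in s.items()},open('s9.json','w'))
E
```

```text
time: 11.95
tcp_pos: [509.1, 260.8, 77.1]
ee_rot: [[-0.369, -0.929, 0.001], [-0.929, 0.369, 0.001], [-0.001, -0.001, -1.0]]
force: [-0.7, -0.1, -0.2]
width: 1.006
11.95 [509.12184412 260.83673936  77.08561327]
```

View pics/w9c.png

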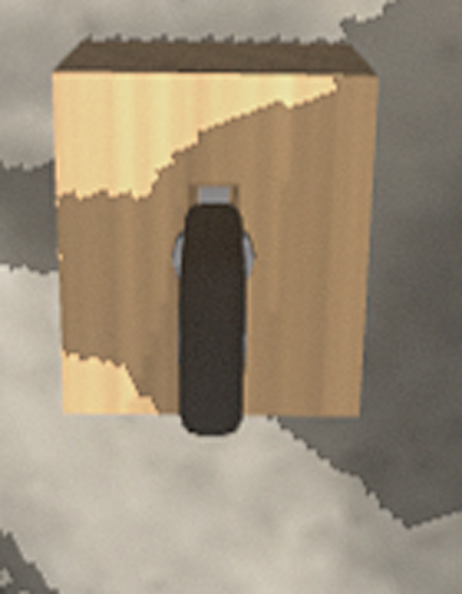

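```bash
python3 - <<'E'
from h import *
s=json.load(open('s9.json')); R=np.array(s['ee_rot']);p=np.array(s['tcp_pos'])
t=lambda u,v,z:np.round(R.T@(onz('wrist',190+u/3.3,140+v/3.3,z,s)-p),2)
print(t(211,433,84),t(215,205,52),t(213,230,40))
print('tooly',np.degrees(np.arctan2(R[1,1],R[0,1])))
E
```

```text
[-13.93   0.44  -6.9 ] [12.72  1.08 25.07] [ 3.81  0.7  37.08]
tooly 158.34608099245023
```

```bash
python3 -m crank '{"slide":[[-0.04,0.07,-2.7],[-0.04,0.07,-2.7],[-0.04,0.07,-2.7]],"spin":[0,0,0]}'; python3 -m crank '{"slide":[[0,0,0],[0,0,0],[0,0,0],[0,0,0],[0,0,0],[0,0,0],[0,0,0],[0,0,0]],"spin":[0,0,0,0,0,0,0,0]}' -1 80;  python3 - <<'E'
from h import *
s,_=snap('wrist','w10.png');print(s['time'],s['tcp_pos'],s['force'],s['ft_torque'])
E
```

```text
time: 12.38
tcp_pos: [508.7, 261.5, 50.2]
ee_rot: [[-0.368, -0.93, 0.002], [-0.93, 0.368, 0.001], [-0.001, -0.001, -1.0]]
force: [-0.7, -0.1, -0.2]
width: 0.998
time: 13.38
tcp_pos: [508.5, 261.1, 49.0]
ee_rot: [[-0.368, -0.93, 0.001], [-0.93, 0.368, -0.0], [-0.0, -0.001, -1.0]]
force: [4.3, -2.8, 2.2]
width: 0.105
13.375 [508.52165858 261.13321408  49.03126146] [ 4.25858405 -2.84836191  2.22555436] [-0.60290113 -1.04429747  0.01293938]
```

View pics/w10.png

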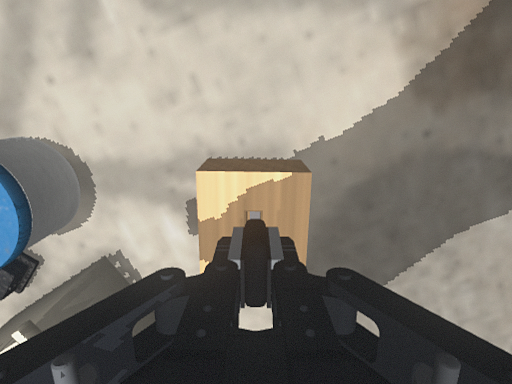

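```bash
python3 -m crank '{"slide":[[0.05,-0.02,0],[0.05,-0.02,1],[0.05,-0.02,2],[0.05,-0.02,4],[0.05,-0.02,8],[0.05,-0.02,8]],"spin":[0,0,0,0,0,0]}'; python3 - <<'E'
from h import *
s,_=snap('wrist','w11.png');print(s['time'],s['tcp_pos'],s['force'],s['ft_torque'],s['width'])
crop('w11.png',190,170,320,350,3.3,'w11c.png')
I={'tcp_pos':[0,0,0],'ee_rot':np.eye(3)}
for nm,p in dict(tip=(12,0,30),bitTop=(12,0,18),bowbot=(15,0,-3),bowback=(-15,0,-35)).items():
    a=np.array(proj('wrist',p,I));b=np.array(proj('wrist',(p[0]+1,p[1],p[2]),I));print(nm,a,b[1]-a[1])
E
```

```text
time: 14.18
tcp_pos: [509.0, 262.0, 131.2]
ee_rot: [[-0.367, -0.93, 0.002], [-0.93, 0.367, 0.002], [-0.003, -0.001, -1.0]]
force: [-0.2, -0.4, -0.7]
width: 0.103
14.175 [509.00094365 261.95769953 131.19305685] [-0.18490838 -0.37882969 -0.69290886] [-0.03587362 -0.00015639  0.02207316] 0.10283133466175731
tip [253.36829714 200.75261798] -1.5805057682487416
bitTop [253.25781215 207.15544775] -1.678239674471115
bowbot [253.01140833 215.08199554] -1.90208142623203
bowback [252.66772954 308.85686057] -2.0441849614136913
```

View pics/w11.png

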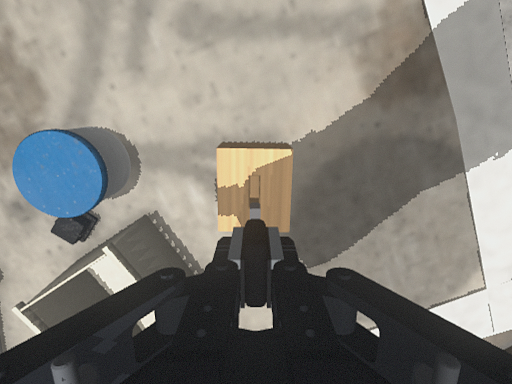

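View pics/w11c.png

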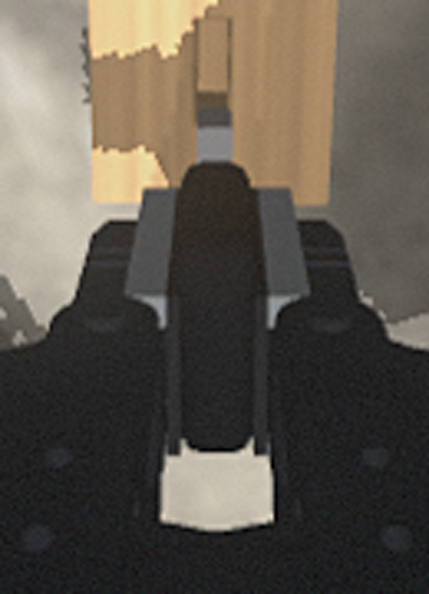

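```bash
python3 - <<'E'
from h import *
i=camera_info('wrist');print(i)
I={'tcp_pos':[0,0,0],'ee_rot':np.eye(3)};print(proj('wrist',(30,0,46),I))
E
```

```text
{'vertical_fov': 65.35069728676612, 'cx': 255.2598238426771, 'cy': 190.94119627200774, 'T_tool_cam': array([[ 5.82078603e-05, -9.62757969e-01, -2.70364736e-01,
         6.66300093e+01],
       [ 9.99999617e-01, -1.80139056e-04,  8.56761697e-04,
         9.89361842e-01],
       [-8.73557399e-04, -2.70364682e-01,  9.62757589e-01,
        -1.42601018e+02],
       [ 0.00000000e+00,  0.00000000e+00,  0.00000000e+00,
         1.00000000e+00]])}
(np.float64(253.45217898788533), np.float64(166.3571050295446))
```

```bash
python3 -m crank '{"slide":[[0.8,-6,0],[1.6,-12,0],[2.4,-18,0],[3.2,-24,0],[3.53,-25.8,0],[3.53,-25.8,-1.2],[3.53,-25.8,-2],[3.53,-25.8,-2],[3.53,-25.8,-2]],"spin":[0.04,0.08,0.12,0.16,0.175,0.175,0.175,0.175,0.175]}'; python3 - <<'E'
from h import *
s,_=snap('wrist','w12.png');print(s['time'],s['tcp_pos'],s['force'],s['ft_torque'],s['width'],camera_info('wrist')['T_tool_cam'][:,3])
crop('w12.png',215,150,295,260,5.4,'w12c.png')
snap('side','s12.png');crop('s12.png',230,80,340,230,3.9,'s12c.png')
json.dump({k:np.array(v).tolist() for k,v in s.items()},open('s12.json','w'))
E
```

```text
time: 15.35
tcp_pos: [543.5, 3.9, 108.7]
ee_rot: [[-0.199, -0.98, -0.0], [-0.98, 0.199, 0.0], [-0.0, 0.0, -1.0]]
force: [0.3, 0.4, -1.2]
width: 0.105
15.35 [543.50608474   3.93263521 108.72047087] [ 0.29473148  0.41222331 -1.23530744] [-0.000341   -0.01620592  0.00888393] 0.1053953583345627 [  66.48273238    0.6838728  -142.60307506    1.        ]
```

View pics/w12.png

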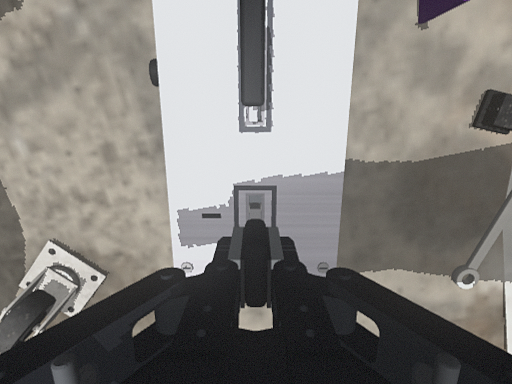

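View pics/w12c.png

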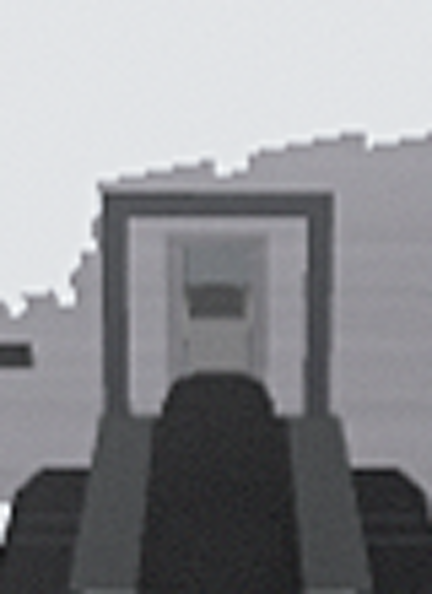

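View pics/s12c.png

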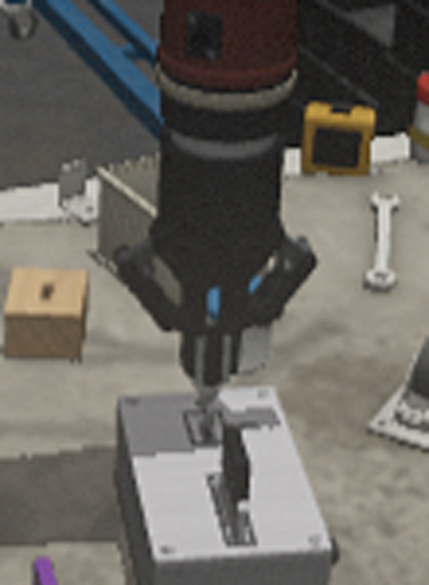

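```bash
python3 - <<'E'
from h import *
s=json.load(open('s12.json')); R=np.array(s['ee_rot']);p=np.array(s['tcp_pos'])
t=lambda u,v,z:np.round((R.T@(onz('wrist',215+u/5.4,150+v/5.4,z,s)-p))[:2],2)
print('outer',t(218,189,70),'inner',t(218,216,70),'bevel edge',t(218,237,70),'tip',t(217,283,p[2]-30),t(217,283,p[2]-27),'shoulder',t(217,318,p[2]-27),t(217,318,p[2]-18))
print('lateral frame',t(104,230,70),t(333,230,70))
I={'tcp_pos':[0,0,0],'ee_rot':np.eye(3)}
print(proj('wrist',(12,0,30),I))
E
```

```text
outer [19.4   0.89] inner [16.15  0.89] bevel edge [13.6   0.89] tip [10.78  0.77] [11.74  0.77] shoulder [7.67 0.77] [10.79  0.76]
lateral frame [ 14.46 -12.41] [14.45 14.31]
(np.float64(253.91470013677082), np.float64(200.47691256383325))
```

Sideways the key is within 0.2 mm of the keyhole. Along it, about 0.5 mm. Lower it into the mouth.

```bash
python3 -m crank '{"slide":[[-0.01,-0.04,-0.4],[-0.01,-0.04,-0.9],[-0.01,-0.04,-1.4],[-0.01,-0.04,-1.6],[-0.01,-0.04,-1.6]],"spin":[0,0,0,0,0]}'; python3 -c "
from h import *
s=state();print(s['tcp_pos'],s['force'],s['ft_torque'],s['width'])"
```

```text
time: 16.08
tcp_pos: [543.4, 2.7, 92.6]
ee_rot: [[-0.2, -0.98, -0.0], [-0.98, 0.2, 0.0], [-0.0, 0.0, -1.0]]
force: [0.3, -0.1, -1.0]
width: 0.106
[543.40721584   2.67304771  92.56732828] [ 0.25707515 -0.08647639 -1.03007804] [ 0.1394109  -0.00110023 -0.03602932] 0.10619502809992808
```

```bash
python3 -m crank '{"slide":[[0,0.02,-0.4],[0,0.02,-0.7],[0,0.02,-1.0],[0,0.02,-1.2],[0,0.02,-1.4],[0,0.02,-1.4]],"spin":[0,0,0.02,-0.02,0.02,0]}'; python3 -c "
from h import *
s=state();print(s['tcp_pos'],s['force'],s['ft_torque'],s['width'])"
```

```text
time: 16.82
tcp_pos: [543.9, 2.8, 78.9]
ee_rot: [[-0.201, -0.98, 0.001], [-0.98, 0.201, -0.0], [0.0, -0.001, -1.0]]
force: [1.3, -0.2, 0.5]
width: 0.104
[543.86422388   2.76782904  78.90527934] [ 1.3031635  -0.19957536  0.48880924] [-0.08313437 -0.1224949   0.01368424] 0.10432383724255508
```

```bash
python3 -m crank '{"slide":[[0,0,-0.1],[0,0,-0.15],[0,0,-0.15]],"spin":[0,0,0]}'; python3 - <<'E'
from h import *
s,_=snap('wrist','w13.png');print(s['time'],s['tcp_pos'],s['force'],s['ft_torque'],s['width'])
crop('w13.png',190,150,320,350,3,'w13c.png')
snap('side','s13.png');crop('s13.png',230,120,340,230,5,'s13c.png')
E
```

```text
time: 17.2
tcp_pos: [544.0, 2.7, 78.7]
ee_rot: [[-0.202, -0.979, 0.001], [-0.979, 0.202, -0.0], [0.0, -0.001, -1.0]]
force: [-4.3, 1.0, 17.7]
width: 0.102
17.2 [543.96980106   2.74988265  78.71327752] [-4.3492174   1.02232928 17.66102464] [-0.02919172  1.04013923  0.0136821 ] 0.102145763186832
```

View pics/w13c.png

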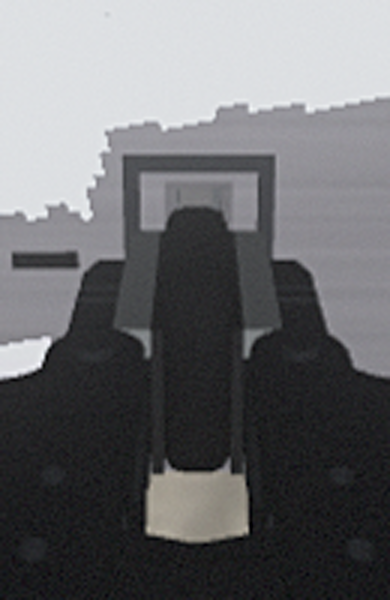

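View pics/s13c.png

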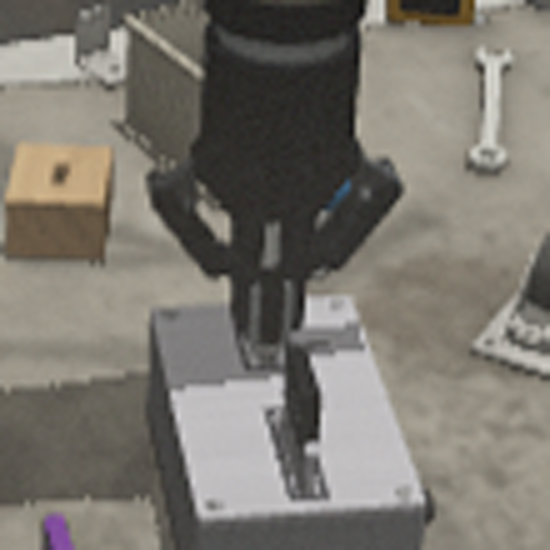

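The key is home: it stays stiff at 17.7 N, and the bow has not slipped in the pads. Turn clockwise, which is negative spin.

```bash
python3 -m crank '{"slide":[[0,0,0.05],[0,0,0.05],[0,0,0.05],[0,0,0.05],[0,0,0.05]],"spin":[-0.1,-0.25,-0.4,-0.55,-0.7]}'; python3 -c "
from h import *
s=state();print(s['tcp_pos'],s['force'],s['ft_torque'],s['width'])"
```

```text
time: 17.92
tcp_pos: [544.1, 2.9, 78.8]
ee_rot: [[-0.788, -0.616, 0.001], [-0.616, 0.788, -0.0], [-0.001, -0.001, -1.0]]
force: [-1.6, 0.4, 11.0]
width: 0.104
[544.11397873   2.89618807  78.77996191] [-1.64401124  0.357907   11.02904392] [0.11584696 0.52080489 0.13793339] 0.10413844055686011
```

```bash
python3 -m crank '{"slide":[[0,0,0],[0,0,0],[0,0,0],[0,0,0],[0,0,0],[0,0,0],[0,0,0],[0,0,0]],"spin":[-0.15,-0.3,-0.45,-0.6,-0.75,-0.85,-0.9,-0.9]}'; python3 -c "
from h import *
s=state();R=s['ee_rot'];print(s['tcp_pos'],s['force'],s['ft_torque'],s['width'],np.degrees(np.arctan2(R[1,1],R[0,1])),s['joint_positions'])"
```

```text
time: 18.92
tcp_pos: [544.2, 2.7, 78.8]
ee_rot: [[-0.973, 0.231, 0.002], [0.231, 0.973, -0.0], [-0.002, -0.0, -1.0]]
force: [-1.4, -0.7, 11.3]
width: 0.112
[544.24901171   2.67497462  78.77933299] [-1.39538129 -0.66680175 11.25822183] [-0.04140071  0.42302793  0.13730364] 0.11173063415987432 76.66621425646336 [-7.40771732e+00  2.62644617e+01 -1.92095278e+01  4.44308932e+01
 -1.37545112e-02  5.92605377e+00]
```

```bash
for i in 1 2; do python3 -m crank '{"slide":[[0,0,0],[0,0,0]],"spin":[-0.04,-0.04]}' >/dev/null; python3 -c "
from h import *
s=state();R=s['ee_rot'];print(s['time'],s['tcp_pos'],s['force'],s['ft_torque'],s['width'],np.degrees(np.arctan2(R[1,1],R[0,1])))"; done
python3 - <<'E'
from h import *
snap('wrist','w14.png');crop('w14.png',190,150,320,350,3,'w14c.png')
E
```

```text
19.175 [544.23557572   2.65202965  78.77145306] [-1.55278053 -0.60096092 10.43584216] [-0.10127637  0.44102993  0.06938964] 0.10622478994939695 74.38161799518971
19.425 [544.32707071   2.6071932   78.78762242] [-0.62254009 -0.43301405 10.22812454] [-0.12368576  0.3512013   0.24312866] 0.10722528375806162 72.10826118446545
```

View pics/w14c.png

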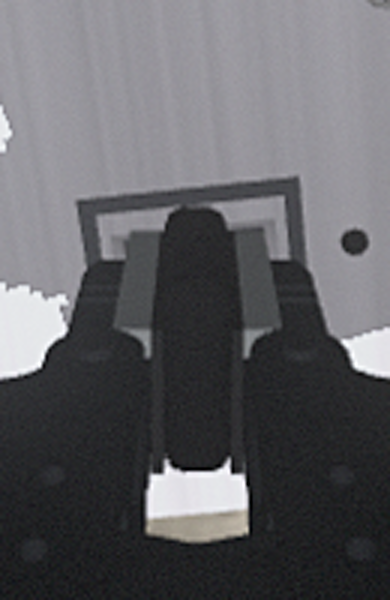

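```bash
python3 -m crank '{"slide":[[0,0,0],[0,0,0]],"spin":[-0.04,-0.04]}' >/dev/null; python3 -c "
from h import *
s=state();R=s['ee_rot'];print(s['time'],s['tcp_pos'],s['force'],s['ft_torque'],s['width'],np.degrees(np.arctan2(R[1,1],R[0,1])))"; python3 -m crank '{"slide":[[0,0,0],[0,0,0],[0,0,0],[0,0,0]],"spin":[0,0,0,0]}' >/dev/null; python3 - <<'E'
from h import *
s=state();R=s['ee_rot'];print(s['time'],s['tcp_pos'],s['force'],s['ft_torque'],s['width'],np.degrees(np.arctan2(R[1,1],R[0,1])))
snap('wrist','w15.png');crop('w15.png',190,150,320,350,3,'w15c.png')
snap('side','s15.png');snap('top','t15.png');crop('s15.png',230,120,340,230,5,'s15c.png')
E
```

```text
19.725 [544.36227923   2.58238702  78.80824301] [-2.20972128 -1.14572876 10.14428412] [-0.19721851  0.34739783  0.64959057] 0.10533271437339958 69.84009823599555
20.225 [544.32838581   2.60524665  78.77127229] [-1.20308452 -0.60792876  9.98580429] [-0.16227583  0.37211683  0.6610173 ] 0.10727418915113725 69.87175032227775
```

View pics/w15c.png

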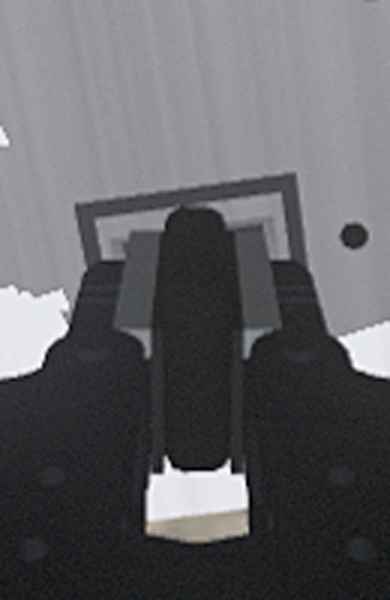

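View pics/s15c.png

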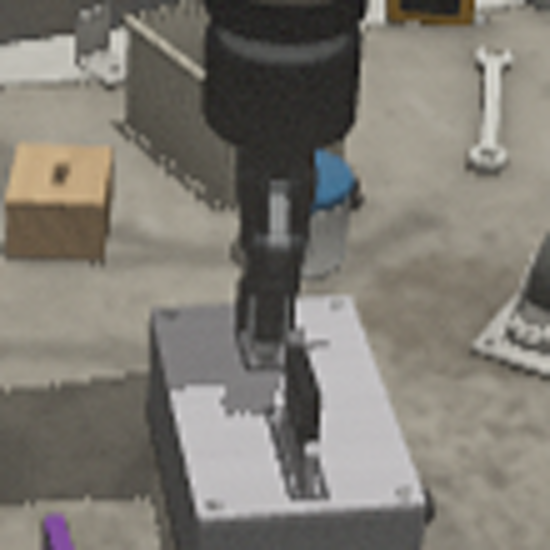

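The wrist torque rises sharply, from 0.14 to 0.66 N·m, and stays steady, so the key is at the stop. It is home, gripped, and held with about 10 N of push. Hand in.

```bash
python3 -c "
from bench import *
print(finish_job())"
```

```text
the job is handed in; nothing more can be done
None
```

The job is handed in at about 20 s. The code plate is home in the box and the key is held turned to its stop. No verdict came back, so this rests on my own checks.

- **Plate:** I took the black-barred plate from its rack and left the green and purple look-alikes alone. I slid it into the long slot until it met the floor. It did not move under a 30 N push, at the height where the foot should be 30 mm below the cover. Later top and side pictures show it still standing in the slot.
- **Key:** I took it from its stand and pushed it in with a slight wiggle until the collar rested on the cover. It held firm at 17.7 N, at the expected height, and the bow had not slipped in the pads.
- **Turn:** I turned it clockwise until the wrist torque rose from about 0.14 to 0.66 N·m and stayed there, so it is against the stop. The gripper is still closed on the key, pushing down with about 10 N.

**Disagreements:**
- **Turn angle:** the gripper turned 1.72 rad, against the expected 1.6. I put the difference down to play, key alignment and wind-up.
- **Cameras:** the top and wrist cameras differed by 2–3 mm on the box. I aligned both insertions by comparing part and hole in the same wrist picture.

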